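# Load and close a measuring fixture

## Robot

A 7-joint arm with a two-finger parallel gripper is mounted at the origin on the work surface. World frame = base frame: x ahead of the robot, y to its left, z up, the work surface at z = 0. Lengths are in m, angles in rad, forces in N, time in s.
With the tool pointing down it reaches from about 0.425 to 0.925 m from the base axis. Payload 6.8 kg.
Tool frame: the origin (TCP) lies between the finger pads; the fingertips stand 25 mm ahead of it and the grasp point (between the pads) lies 6 mm ahead of it; z points along the fingers, x is the direction in which the jaws open and shut, and the axes are right-handed (so a half turn about z gives the same grasp; the last joint's range is limited). The gripper opens to 88 mm and grips with 3 to 60 N. Pads are 20 mm wide; open, the fingers measure 115 mm over their backs; the gripper's body (75 mm by 178 mm) begins 61 mm behind the grasp point.
Start: joints at [-0.108, 0.477, 0.022, 1.555, -0.011, 1.109, -0.083], TCP at [0.675, 0, 0.248] pointing down, gripper open.
Joint ranges: [-2.96, 2.96], [-0.34, 2.1], [-1.41, 1.46], [0.24, 2.44], [-1.37, 4.51], [0.17, 1.92], [-2.96, 2.96]. Speed limits (rad/s): [2.39, 2.39, 3.14, 3.14, 3.14, 3.14, 3.14].

## Interface

Orientations are given as a unit quaternion [w, x, y, z].
In Python, from rig import sensors, viewer, manip gives the robot as it stands.
- The arm moves only by the tool carry_out, never from a script. Its argument "commands" is a list of rows, each a list of 7 numbers: the shift along the tool's x, y, z in mm, then the turn, a rotation vector about the tool's x, y, z in degrees, then the opening, from -1 (shut) to 1 (fully open). In form: [[x, y, z, wx, wy, wz, claw], ...]. A call has 1 to 20 rows; each row is the pose to reach, as a shift and turn from the pose commanded when the call began, along the tool's axes at that moment; what a row does not reach only later rows make up. A row lasts 1/12 s, in which the tool goes at most 41.7 mm and 7.16 degrees, less where a joint would pass 70% of its speed; a pose out of reach is approached as far as the arm can. A call with a gripper value outside its range is refused whole. The fingers move at their own pace and stop on an object; "grip_force" is the grip in N (left out, the last holds). Time passes only in rows, so rows that repeat a pose let the fingers close. It gives the time, the measured TCP pose, the force and the opening at its end, in the units of the state.
- sensors.sense(): the state, without advancing time (a new reading comes with each control period).
- viewer.capture(name): name is "scene" or "side" or "wrist"; returns a dict with "frame" (420x560x3 uint8, red, green, blue), "range_z" (420x560 float32, m along the optical axis (not along the pixel's ray), 0 where there is no reading), "mtx" (3x3 intrinsics, pixels), "view" (4x4, takes a point from world to camera coordinates); the wrist camera has in their place "tool_from_camera" (4x4, takes a point from camera to tool coordinates, whose origin is the TCP and whose axes are the tool frame's). Camera axes: x right, y down, z forward; pixel columns grow to the right and rows downward; lengths in m; the calibration is good to about 2 mm. The wrist camera is an equidistant fisheye: a pixel r from the principal point sees the ray r / f radians off the axis. A picture is of the moment at which its call begins: read the wrist's pose just before it.
- manip.sign_off(): hands the job in, once; it reports no verdict.
The state is a dict: "clock": time; "joints": joint angles; "joint_vel": joint speeds; "joint_efforts": joint torques, N m; "eef_pos": TCP position; "orientation": TCP orientation; "force": force on the tool from outside, world axes, zero at the start; "moment": the same for the moment, N m; "width": finger opening in m.
Only numpy, scipy, OpenCV 4.12 (cv2) and the standard library are available. Lean on these libraries where they do the work, as an engineer would, in place of code of your own. Each camera call takes 0.05 s, during which the arm holds its last target. There are 200 camera calls.

## Task

Take the block with the groove along its top out of the storage rack and lower it, without dropping it, fully down into the nest of the fixture's carriage (the rack only lets you hold it by its ends and the nest by its long sides, so set it down on the way and take it again). Then push the carriage along its rail all the way home against the end stop, pushing at the middle of its back plate because it jams when pushed off-centre, and last swing the clamp strap down flat onto the block. Leave the other things on the table and in the rack where they are.

Things in the scene. Friction and masses are not known exactly. Their poses are not given: they have to be found in the camera images.
- block: The workpiece: machined light-metal block, 54 (x) x 34 (y) x 30 (z) mm, about 0.15 kg, with a groove 10 mm wide, 6 mm deep (dark floor) along its top. Its two neighbours have the same outline and metal but no groove. Origin: centre of the underside, z up, x along the length. Starts in any of the rack's three bays. Either way round will do in the nest.
- rack: Fixed black rack 46 (x) x 136 (y) x 36 (z) mm; three bays along y, 44 mm apart, the middle one at the origin (under the centre). Blocks lie on its 6 mm floor, length along x. The bay walls, 2 to 2.5 mm from the blocks' long sides, are as high as the blocks' tops, so a block can be held only by its two 34 mm wide ends, which stick out 4 mm beyond the rack.
- rail: Fixed aluminium rail 44 mm wide, 20 mm high. Origin: on the table under it; x along it towards a dark end stop (60 wide, 50 high) whose face is at x = 130 mm; open end at x = -175 mm. Home: the carriage's origin reads x = 92, y = 0, z = 20 mm in this frame. A clamp post stands at x = 92, y = 62 mm.
- carriage: Loose grey carriage, 0.5 kg, astride the rail with 1.5 mm of side play; friction holds it (do not lift it off). Origin: on its sliding face, 20 mm above the table, under the nest's centre; x towards the stop. Bed 10 mm thick, 58 mm wide, from x = -75 to +38 mm (this front edge meets the stop). Its guides, under the back plate, are only 50 mm long: pushed more than about 15 mm off the centre line, it jams: pull back and push again on the centre.
- nest (a point): Centre of the nest's floor on the carriage, 30 mm above the table, where the block's underside centre goes, block's length along the carriage's x. Dark end walls as high as the block (30 mm; their top 7 mm splayed outwards) stand at both ends with 3 mm of play and wrap 8 mm round each corner with 2.5 mm of play; the middle 44 mm of each long side is open for a finger.
- push (a point): Middle of the rear face (carriage x = -75 mm) of the carriage's upright back plate, 42 mm above the table: push here towards the stop. The plate is 130 mm wide (y), 6 mm thick and reaches from 20 to 65 mm above the table.
- clamp (a joint): Angle of the steel clamp strap (rad): 0 = flat over the nest's home place, resting on the block's top (60 mm above the table), about 1.57 = standing up (open). It stops at 1.85. Friction holds it where it is left; about 2 N at its tip moves it.
- clamp_hinge (a point): On the hinge axis of the strap, 64.5 mm above the table, at rail x = 92, y = 62 mm. The axis lies along the rail; the strap swings in the plane across the rail.
- clamp_tip (a point): Free end of the strap, 90 mm from the hinge axis, on the middle of its thickness. The strap is 16 mm wide and 8 mm thick. Closed, it lies across the rail, the tip 28 mm beyond the centre line on the far side from the post.
- spot (a point): Point on the bare granite between rack and rail; the block can be set down here, there is room for the gripper all round.
- block_plain: Bystander in the rack: block of the same outline with a plain flat top. Leave it.
- block_boss: Bystander in the rack: block of the same outline with a round boss (24 mm across, 6 mm high) on top. Leave it.
- ref_sphere: Bystander: white ball on a dark stand, 88 mm high, foot 56 mm across; origin under its foot.
- vee: Bystander: steel vee block 60 x 50 x 42 mm; origin under it.
- cleaner: Bystander: bottle, 50 mm across, 120 mm high; origin under it.
- driver: Bystander: screwdriver lying on the table.
Not all that is in view belongs to the job. Of the things that look like the carriage, the smaller one is meant. Leave any orange look-alike of the block alone.

How it is judged:
By the outcome, as a careful person would: the job done as asked, in the order asked, and still so for the second after the job is handed in, with the robot touching nothing.
It also fails if it takes over 72 s, if anything falls off the work surface, if the arm or the gripper's body presses on something with over 40 N, if the wrist force passes 120 N, or if a joint passes its speed limit or range.

## Working session

There is one attempt and no reset: what is moved stays moved. The work goes in short steps, Python scripts to look and compute and a tool call to move; the robot and the scene stay as the last step left them, time stands still between calls to the robot, and variables do not carry over. Pictures are saved under pics/ and viewed, about 8 in all and at most 12, crops included, and the job is handed in when it is done.

Besides the shell and the picture viewer there is one more tool, called after "Request:" as name(argument=value, ...) on one line, values as JSON. carry_out: Moves the arm, as the interface text tells. Its arguments: {"type":"object","properties":{"commands":{"type":"array"},"grip_force":{"type":"number"}},"required":["commands"]}

```bash
ls; mkdir -p pics
cat > h.py <<'E'
import numpy as np, cv2
from rig import sensors, viewer, manip
from scipy.spatial.transform import Rotation as R
def cap(n):
    c=viewer.capture(n); np.savez('/tmp/'+n,**c); return c
def load(n): return dict(np.load('/tmp/%s.npz'%n))
def cloud(c):
    z=c['range_z'].astype(float);K=c['mtx'];v,u=np.mgrid[:z.shape[0],:z.shape[1]]
    p=np.stack([(u-K[0,2])/K[0,0]*z,(v-K[1,2])/K[1,1]*z,z],-1)
    T=np.linalg.inv(c['view']); P=p@T[:3,:3].T+T[:3,3]; P[z==0]=np.nan; return P
def save(n,rgb): cv2.imwrite('pics/'+n,cv2.cvtColor(np.ascontiguousarray(rgb),cv2.COLOR_RGB2BGR))
E
python3 - <<'E'
from h import *
s=sensors.sense(); print({k:np.round(v,3) for k,v in s.items()})
for n in ('scene','side'):
    c=cap(n); save(n+'0.png',c['frame']); print(n,np.round(np.linalg.inv(c['view']),3).tolist(),c['mtx'].tolist())
E
```

```text
pics
{'clock': np.float64(0.0), 'joints': array([-0.108,  0.478,  0.022,  1.556, -0.012,  1.109, -0.083]), 'joint_vel': array([ 0.001,  0.001,  0.   , -0.001, -0.002,  0.   , -0.001]), 'joint_efforts': array([-1.0000e-03, -5.8285e+01,  1.5340e+00, -2.7261e+01, -5.4000e-02,
        1.7000e-02,  0.0000e+00]), 'eef_pos': array([ 0.674, -0.   ,  0.247]), 'orientation': array([ 0.   ,  1.   , -0.   , -0.001]), 'force': array([-0.401,  0.265, -0.54 ]), 'moment': array([-0.029, -0.07 , -0.023]), 'width': np.float64(0.088)}
scene [[0.693, 0.471, -0.546, 1.091], [0.721, -0.469, 0.51, -0.538], [-0.016, -0.747, -0.664, 0.841], [0.0, 0.0, 0.0, 1.0]] [[389.37058559032187, 0.0, 279.1334071015289], [0.0, 389.37058559032187, 204.32738730370957], [0.0, 0.0, 1.0]]
side [[-0.996, -0.054, 0.068, 0.39], [-0.087, 0.68, -0.728, 0.891], [-0.007, -0.731, -0.683, 0.828], [0.0, 0.0, 0.0, 1.0]] [[428.2774629753235, 0.0, 289.854150148703], [0.0, 428.2774629753235, 210.38441934664831], [0.0, 0.0, 1.0]]
```

View pics/scene0.png

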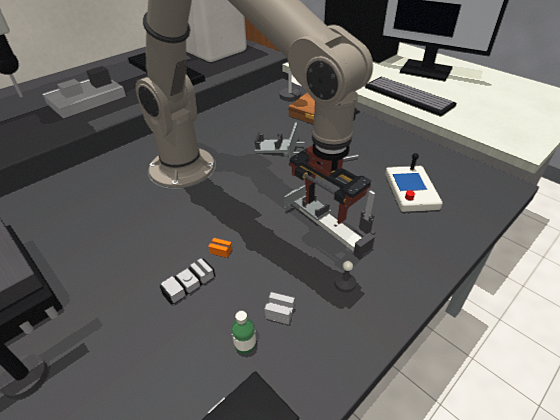

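View pics/side0.png

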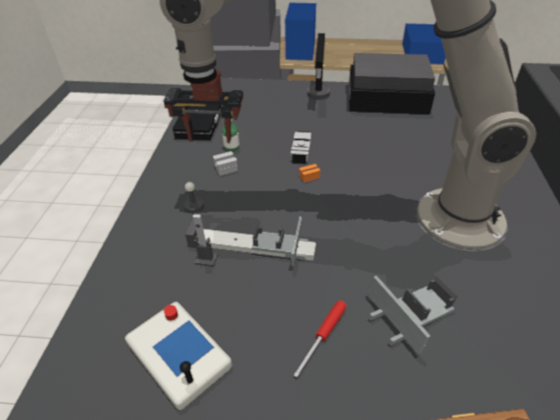

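Scene: the rack is at about (187,280), an orange look-alike at (220,247), the vee at (280,307), the bottle at (244,333), and the rail is partly hidden by the gripper at (335,220). Side: the rack is at (301,148) and the rail with the small carriage at (255,243). The bigger carriage look-alike is off the rail at (415,310). The clamp post is at (205,250), with its strap up.

Run:
```python
from h import *
a=load('scene');b=load('side')
A=cv2.resize(a['frame'][250:310,150:240],None,fx=6,fy=6,interpolation=cv2.INTER_CUBIC)
B=cv2.resize(b['frame'][195:275,180:330],None,fx=5,fy=5,interpolation=cv2.INTER_CUBIC)
B=B[:, :]
W=780;im=np.zeros((A.shape[0]//1+0,0,3))
A=cv2.resize(A,(300,200));C=np.zeros((600,750,3),np.uint8);C[:200,:300]=A;C[200:]=B
D=cv2.resize(b['frame'][125:170,280:330],(222,200),interpolation=cv2.INTER_CUBIC);C[:200,320:542]=D
save('crop1.png',C)
# clouds
for n,c,roi in (('scene',a,(250,310,150,240)),('side',b,(125,170,280,330)),('side rail',b,(195,275,180,330))):
    P=cloud(c)[roi[0]:roi[1],roi[2]:roi[3]].reshape(-1,3)
    for lo,hi in ((.016,.023),(.0265,.0325),(.033,.039),(.039,.046),(.047,.062),(.062,.068),(.07,.2)):
        Q=P[(P[:,2]>lo)&(P[:,2]<hi)]
        if len(Q)>5: print(n,lo,hi,len(Q),Q.mean(0).round(4),Q.min(0).round(3),Q.max(0).round(3),[np.round(x,4).tolist() for x in cv2.minAreaRect((Q[:,:2]*1000).astype(np.float32))[:2]],cv2.minAreaRect((Q[:,:2]*1000).astype(np.float32))[2])
```

```text
scene 0.016 0.023 120 [ 0.4765 -0.2665  0.0195] [ 0.417 -0.351  0.016] [ 0.492 -0.143  0.023] [[459.7706, -247.5949], [66.8037, 209.8755]] 6.94014310836792
scene 0.0265 0.0325 320 [ 0.4665 -0.2742  0.0296] [ 0.434 -0.351  0.027] [ 0.491 -0.148  0.032] [[462.5216, -249.4948], [202.8079, 57.3624]] 89.87744903564453
scene 0.033 0.039 555 [ 0.4627 -0.2897  0.0356] [ 0.434 -0.351  0.033] [ 0.491 -0.214  0.039] [[462.6767, -282.3944], [136.8799, 55.895]] 89.10530853271484
side 0.016 0.023 37 [ 0.4578 -0.2195  0.0197] [ 0.419 -0.335  0.016] [ 0.489 -0.159  0.023] [[458.5432, -244.1562], [64.4038, 177.3586]] 5.001407146453857
side 0.0265 0.0325 188 [ 0.453  -0.2363  0.0295] [ 0.403 -0.353  0.027] [ 0.491 -0.145  0.032] [[456.7684, -248.9406], [73.2549, 207.7426]] 9.92036247253418
side 0.033 0.039 264 [ 0.4628 -0.279   0.0353] [ 0.434 -0.35   0.033] [ 0.491 -0.207  0.039] [[462.9772, -278.8698], [142.0555, 53.8464]] 88.21393585205078
side rail 0.016 0.023 1058 [0.5769 0.1446 0.0192] [ 0.398 -0.008  0.016] [0.771 0.226 0.023] [[602.9813, 145.4196], [182.1475, 406.9024]] 69.27946472167969
side 
[... 202 characters left out ...]
37 0.017 0.033] [0.756 0.225 0.039] [[609.2397, 147.9934], [167.3198, 358.0223]] 72.7745132446289
side rail 0.039 0.046 137 [0.5955 0.1657 0.0426] [0.437 0.014 0.039] [0.754 0.228 0.046] [[609.0815, 148.4699], [170.7891, 359.2254]] 71.60700988769531
side rail 0.047 0.062 360 [0.5922 0.1683 0.0531] [0.436 0.02  0.047] [0.75  0.229 0.062] [[603.3492, 144.8057], [173.1351, 345.1214]] 76.03591918945312
side rail 0.062 0.068 117 [0.4973 0.1778 0.0645] [0.436 0.098 0.062] [0.687 0.227 0.068] [[538.8117, 205.4479], [276.1266, 113.7126]] 23.92015838623047
side rail 0.07 0.2 241 [0.6682 0.2091 0.1089] [0.651 0.197 0.07 ] [0.687 0.215 0.156] [[669.2045, 206.0757], [16.9908, 35.9735]] 87.55694580078125
```

View pics/crop1.png

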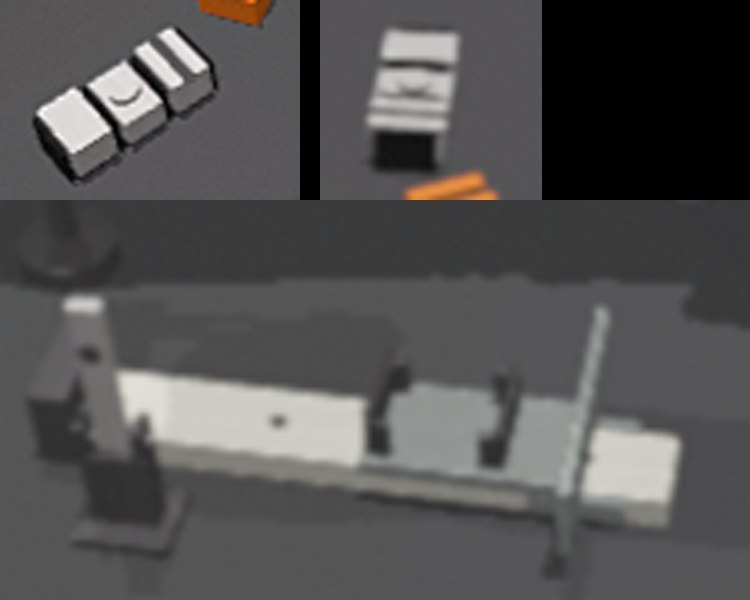

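Crop: the grooved block is in the rack's +y end bay (scene ~(205,268)). The boss block is in the middle bay (185,280) and the plain one in the far bay (172,290). The orange piece at (220,247) is the look-alike. I'll move above the grooved block, which also clears the view of the rail.

Request:
carry_out(commands=[[-40, 40, 0, 0, 0, 0, 1], [-70, 80, 0, 0, 0, 0, 1], [-110, 120, 0, 0, 0, 0, 1], [-140, 160, 20, 0, 0, 0, 1], [-180, 200, 40, 0, 0, 0, 1], [-211, 238, 60, 0, 0, 0, 1], [-211, 238, 60, 0, 0, 0, 1], [-211, 238, 60, 0, 0, 0, 1], [-211, 238, 60, 0, 0, 0, 1], [-211, 238, 60, 0, 0, 0, 1], [-211, 238, 60, 0, 0, 0, 1], [-211, 238, 60, 0, 0, 0, 1]])

```text
clock: 1.1
eef_pos: [0.4653, -0.2368, 0.188]
orientation: [-0.0, 1.0, 0.001, 0.001]
force: [0.7, -0.1, 0.1]
width: 0.0876
```

Run:
```python
from h import *
s=sensors.sense(); print(s['eef_pos'].round(4),s['orientation'].round(4),s['force'].round(1))
w=cap('wrist'); a=cap('scene'); b=cap('side')
print(w['mtx'].tolist(),w['tool_from_camera'].round(3).tolist())
out=np.zeros((600,780,3),np.uint8)
out[:300,:400]=cv2.resize(w['frame'],(400,300),interpolation=cv2.INTER_AREA)
out[300:,:]=cv2.resize(a['frame'][170:260,240:400],(780,439))[70:370]
out[:300,400:780]=cv2.resize(b['frame'][190:280,180:330],(380,228))[0:1].repeat(300,0)*0
save('v2.png',out)
P=cloud(a)
# rail scene band statistics
for y in range(0,1):pass
roi=P[170:260,240:400].reshape(-1,3); col=a['frame'][170:260,240:400].reshape(-1,3).astype(int)
Ps=cloud(b); roi2=Ps[195:275,180:330].reshape(-1,3); col2=b['frame'][195:275,180:330].reshape(-1,3).astype(int)
for nm,r,c in (('scene',roi,col),('side',roi2,col2)):
    m=(r[:,2]>.016)&(r[:,2]<.024)&(c.min(1)>140)
    q=(r[m,:2]*1000).astype(np.float32); print(nm,'railtop',m.sum(),cv2.minAreaRect(q),cv2.fitLine(q,cv2.DIST_L1,0,.01,.01).ravel(), r[m,2].mean())
```

```text
[ 0.4653 -0.2368  0.188 ] [-1.0e-04  1.0e+00  1.1e-03  5.0e-04] [ 0.7 -0.1  0.1]
[[325.19226210127806, 0.0, 274.8005603463545], [0.0, 325.19226210127806, 204.34257969758661], [0.0, 0.0, 1.0]] [[1.0, -0.0, 0.001, -0.001], [0.0, 0.952, 0.306, -0.083], [-0.001, -0.306, 0.952, -0.137], [0.0, 0.0, 0.0, 1.0]]
scene railtop 489 ((545.1263427734375, 152.6184539794922), (47.439788818359375, 296.4718933105469), 84.84194946289062) [ 9.9544281e-01 -9.5360383e-02  5.5666309e+02  1.5042795e+02] 0.019184206597396777
side railtop 841 ((545.93212890625, 156.2422637939453), (57.99522018432617, 295.8740539550781), 86.87366485595703) [ 9.9539036e-01 -9.5906690e-02  6.3918018e+02  1.4538966e+02] 0.019321176738864604
```

View pics/v2.png

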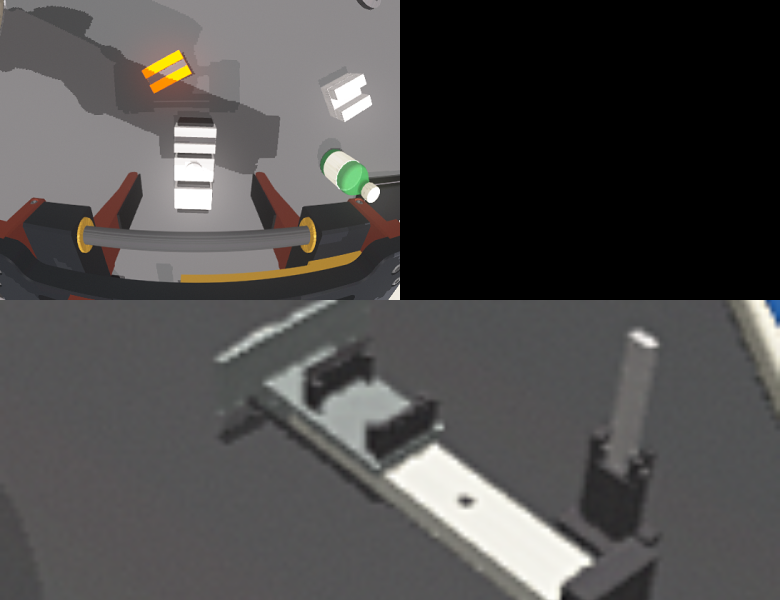

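The wrist view shows the grooved block's two bright lands at wrist pixel ~(273,190), with the orange piece at (234,100). The lower panel shows the small carriage on the rail, with the nest empty and the strap upright. Now I'll measure the block precisely with the wrist camera.

```bash
cat >> h.py <<'E'
def wristplane(c,s,uv,z):
    """wrist pixels -> world points on height z"""
    K=c['mtx'];d=(np.asarray(uv,float)-K[:2,2])/K[0,0];th=np.linalg.norm(d,axis=-1)
    r=np.concatenate([d*(np.sin(th)/np.maximum(th,1e-9))[:,None],np.cos(th)[:,None]],1)
    T=c['tool_from_camera'];q=s['orientation'];Rw=R.from_quat(q[[1,2,3,0]]).as_matrix()
    r=r@T[:3,:3].T@Rw.T; o=Rw@T[:3,3]+s['eef_pos']
    return o+r*((z-o[2])/r[:,2])[:,None]
E
python3 - <<'E'
from h import *
s=sensors.sense(); w=load('wrist'); f=w['frame'].astype(int)
m=((f.min(2)>185)).astype(np.uint8); m[:150]=0;m[300:]=0;m[:,:220]=0;m[:,320:]=0
n,l,st,ce=cv2.connectedComponentsWithStats(m)
for i in range(1,n):
    if st[i,4]<80: continue
    cs=max(cv2.findContours((l==i).astype(np.uint8),0,cv2.CHAIN_APPROX_NONE)[0],key=len).reshape(-1,2)
    for z in(.036,):
        p=wristplane(w,s,cs,z)[:,:2]*1000
        r=cv2.minAreaRect(p.astype(np.float32)); print(st[i],np.round(r[0],1),np.round(r[1],1),round(r[2],1))
E
```

```text
[244 178  59  15 777] [ 463.1 -228. ] [12.5 53.7] 88.2
[244 201  58  15 739] [ 462.5 -249.9] [13.  53.7] 88.0
[ 244  220   56   35 1756] [ 461.4 -280.6] [35.  53.3] 88.1
[ 244  264   53   30 1501] [ 459.8 -326.7] [34.7 54. ] 88.7
```

Request:
carry_out(commands=[[-2.5, 2.2, 40, 0, 0, 2, 1], [-2.5, 2.2, 80, 0, 0, 2, 1], [-2.5, 2.2, 115, 0, 0, 2, 1], [-2.5, 2.2, 135, 0, 0, 2, 1], [-2.5, 2.2, 145, 0, 0, 2, 1], [-2.5, 2.2, 153, 0, 0, 2, 1], [-2.5, 2.2, 153, 0, 0, 2, 1], [-2.5, 2.2, 153, 0, 0, 2, 1], [-2.5, 2.2, 153, 0, 0, 2, 1]])

```text
clock: 2.0
eef_pos: [0.4626, -0.2406, 0.036]
orientation: [0.0, 1.0, -0.017, 0.001]
force: [0.5, 0.2, 0.5]
width: 0.0879
```

Request:
carry_out(commands=[[0, 0, 0, 0, 0, 0, 0.4], [0, 0, 0, 0, 0, 0, 0.3], [0, 0, 0, 0, 0, 0, 0.2], [0, 0, 0, 0, 0, 0, 0], [0, 0, 0, 0, 0, 0, -0.2], [0, 0, 0, 0, 0, 0, -0.2], [0, 0, 0, 0, 0, 0, -0.2], [0, 0, 0, 0, 0, 0, -0.2]], grip_force=25)

```text
clock: 2.67
eef_pos: [0.4618, -0.2403, 0.0349]
orientation: [0.0, 1.0, -0.017, 0.0]
force: [0.1, 0.6, 2.9]
width: 0.0538
```

Request:
carry_out(commands=[[0, 0, -10, 0, 0, 0, -0.2], [0, 0, -30, 0, 0, 0, -0.2], [0, 0, -60, 0, 0, 0, -0.2], [20, -40, -80, 0, 0, 1, -0.2], [40, -80, -80, 0, 0, 2, -0.2], [60, -120, -80, 0, 0, 3, -0.2], [80, -155, -80, 0, 0, 3.5, -0.2], [91, -185, -70, 0, 0, 3.5, -0.2], [91, -193, -45, 0, 0, 3.5, -0.2], [91, -193, -25, 0, 0, 3.5, -0.2], [91, -193, -10, 0, 0, 3.5, -0.2], [91, -193, -5, 0, 0, 3.5, -0.2], [91, -193, 0, 0, 0, 3.5, -0.2], [91, -193, 3, 0, 0, 3.5, -0.2], [91, -193, 5, 0, 0, 3.5, -0.2], [91, -193, 5, 0, 0, 3.5, -0.2]])

```text
clock: 4.0
eef_pos: [0.5595, -0.0508, 0.0301]
orientation: [-0.0, 0.999, -0.048, 0.0]
force: [-0.2, 0.3, -2.7]
width: 0.0535
```

Request:
carry_out(commands=[[0, 0, 0.5, 0, 0, 0, -0.2], [0, 0, 1, 0, 0, 0, -0.2], [0, 0, 1, 0, 0, 0, -0.2]])

```text
clock: 4.25
eef_pos: [0.5595, -0.0506, 0.0291]
orientation: [-0.0, 0.999, -0.048, 0.0]
force: [0.7, -0.6, -1.6]
width: 0.054
```

Request:
carry_out(commands=[[0, 0, 0.5, 0, 0, 0, -0.2], [0, 0, 1, 0, 0, 0, -0.2], [0, 0, 1, 0, 0, 0, -0.2]])

```text
clock: 4.5
eef_pos: [0.5594, -0.0506, 0.0289]
orientation: [-0.0, 0.999, -0.048, 0.0]
force: [-2.9, 0.5, 10.0]
width: 0.0537
```

Request:
carry_out(commands=[[0, 0, -1, 0, 0, 0, 0.3], [0, 0, -1, 0, 0, 0, 1], [0, 0, -1, 0, 0, 0, 1], [0, 0, -1, 0, 0, 0, 1], [0, 0, -1, 0, 0, 0, 1], [0, 0, -30, 0, 0, 0, 1], [0, 0, -70, 0, 0, 0, 1], [0, -20, -110, 0, 0, 0, 1], [0, -50, -150, 0, 0, 0, 1], [0, -80, -190, 0, 0, 0, 1], [0, -110, -220, 0, 0, 0, 1], [0, -110, -220, 0, 0, 0, 1], [0, -110, -220, 0, 0, 0, 1], [0, -110, -220, 0, 0, 0, 1]])

```text
clock: 5.67
eef_pos: [0.5699, 0.0595, 0.248]
orientation: [-0.0, 0.999, -0.047, 0.001]
force: [0.5, -0.2, -0.4]
width: 0.088
```

Run:
```python
from h import *
s=sensors.sense(); w=cap('wrist'); save('w3.png',w['frame']); print(s['eef_pos'],s['orientation']); np.savez('/tmp/ws',**s)
```

```text
[0.56992144 0.05953834 0.24795841] [-1.14099191e-04  9.98888791e-01 -4.71248329e-02  6.48993464e-04]
```

View pics/w3.png

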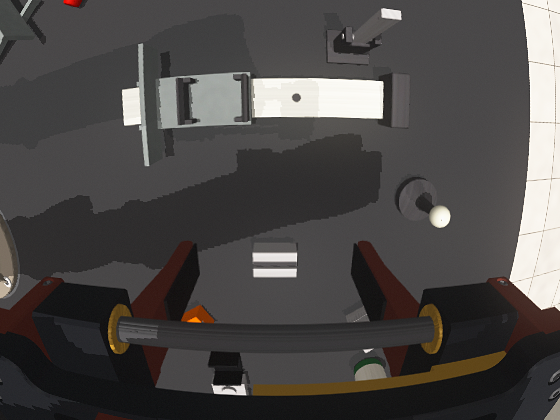

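The grooved block stands at the spot, pixel (275,259). The carriage shows its plate at (147,103), nest walls at (183,100) and (242,98), and bed front edge at u≈250. The rail is bright from u=252 to 383, the stop is at (398,100) and the clamp post at (348,45). I'll measure all of these.

```bash
cat >> h.py <<'E'
def wcloud(c,s):
    z=c['range_z'].astype(float);K=c['mtx'];v,u=np.mgrid[:z.shape[0],:z.shape[1]]
    d=np.stack([u-K[0,2],v-K[1,2]],-1)/K[0,0];th=np.linalg.norm(d,axis=-1)
    p=np.concatenate([d*(np.tan(th)/np.maximum(th,1e-9))[...,None],np.ones(z.shape+(1,))],-1)*z[...,None]
    T=c['tool_from_camera'];q=s['orientation'];Rw=R.from_quat(q[[1,2,3,0]]).as_matrix()
    P=(p@T[:3,:3].T+T[:3,3])@Rw.T+s['eef_pos'];P[z==0]=np.nan;return P
E
python3 - <<'E'
from h import *
s=dict(np.load('/tmp/ws.npz'));w=load('wrist');f=w['frame'].astype(int);P=wcloud(w,s)
def rect(m,z):
    cs=max(cv2.findContours(m.astype(np.uint8),0,cv2.CHAIN_APPROX_NONE)[0],key=len).reshape(-1,2)
    p=(wristplane(w,s,cs,z)[:,:2]*1000).astype(np.float32); r=cv2.minAreaRect(p);return p,[np.round(x,1) for x in r]
def box(m,a): 
    o=np.zeros(m.shape,bool);o[a[0]:a[1],a[2]:a[3]]=1;return m&o
br=f.min(2)>170
p,r=rect(box(br,(65,130,252,386)),.02);print('rail',r)
i=(p[:,0]>590)&(p[:,0]<660)
c=p.mean(0);up=p[i&(p[:,1]>c[1]+8)];lo=p[i&(p[:,1]<c[1]-8)]
for e in(up,lo): vx,vy,x,y=cv2.fitLine(e,cv2.DIST_L2,0,.01,.01).ravel();k=vy/vx;print('edge yaw',np.degrees(np.arctan(k)),'y at x=620',y+k*(620-x))
print('rail z',np.nanmedian(P[80:115,260:380,2]),'bed z',np.nanmedian(P[85:115,195:230,2]))
for nm,a in(('land1',(240,256,250,300)),('land2',(262,285,250,300))): 
    m=box(br,a);print(nm,rect(m,.03)[1],np.nanmedian(P[m][:,2]))
th=np.radians(-5.47);X=np.array([np.cos(th),np.sin(th)]);Y=np.array([-X[1],X[0]])
S=np.stack([P[...,:2]@X*1000,P[...,:2]@Y*1000,P[...,2]*1000],-1)
np.save('/tmp/S.npy',S)
print('profile row across carriage: u,x,y,z');
for v in (76,100,120):
    print('row',v,[(u,*np.round(S[v,u]).astype(int).tolist()) for u in list(range(138,166,3))+list(range(172,196,3))+list(range(228,260,2))+list(range(376,408,4))])
m=(S[...,2]>62)&(S[...,2]<67)&(np.arange(560)[None]<160)&(np.arange(420)[:,None]<170);q=S[m];print('plate top',len(q),q.min(0),q.max(0))
E
```

```text
rail [array([627.6, 145.2]), array([ 43.8, 147.2]), np.float64(85.5)]
edge yaw -4.886613 y at x=620 167.30719
edge yaw -4.5850277 y at x=620 124.49812
rail z 0.02005281284644249 bed z 0.02991937994462171
land1 [array([560.5, -34.3]), array([ 2.8, 52.4]), np.float64(84.5)] 0.029852455359072855
land2 [array([558. , -60.2]), array([10.3, 53.7]), np.float64(84.5)] 0.03008684606174135
profile row across carriage: u,x,y,z
row 76 [(138, 393, 238, 0), (141, 425, 231, 64), (144, 427, 231, 62), (147, 427, 232, 53), (150, 428, 232, 46), (153, 427, 233, 36), (156, 427, 233, 26), (159, 421, 236, -1), (162, 426, 235, 1), (165, 429, 235, -2), (172, 438, 234, -1), (175, 443, 234, 2), (178, 455, 231, 29), (181, 458, 230, 30), (184, 462, 230, 29), (187, 466, 230, 30), (190, 469, 230, 29), (193, 472, 230, 29), (228, 511, 228, 29), (230, 513, 227, 30), (232, 515, 227, 29), (234, 520, 225, 51), (236, 522, 225, 53), (238, 524, 225, 53), (240, 527, 225, 55), (242, 529, 225, 57), (244, 531, 225, 59), (246, 533, 224, 59), (248, 533, 227, 33), (250, 535, 227, 29), (252, 535, 229, 1), (254, 537, 229, 0), (256,
[... 1489 characters left out ...]
223372036854775808, -9223372036854775808, -9223372036854775808), (230, 513, 179, 29), (232, 515, 179, 30), (234, 520, 180, 52), (236, 522, 180, 53), (238, 524, 180, 53), (240, 526, 180, 53), (242, 528, 180, 55), (244, 531, 180, 59), (246, 533, 180, 58), (248, 533, 179, 43), (250, 535, 179, 29), (252, 535, 177, 0), (254, 537, 177, 1), (256, 539, 177, -1), (258, 542, 177, 0), (376, 684, 180, 0), (380, 685, 181, 12), (384, 684, 182, 28), (388, 686, 183, 39), (392, 686, 184, 50), (396, 691, 184, 50), (400, 696, 184, 49), (404, 700, 184, 50)]
plate top 797 [207.09342177 137.30510845  62.00729434] [430.08793552 350.41530869  66.92912725]<stdin>:21: RuntimeWarning: invalid value encountered in cast
```

```bash
python3 - <<'E' 2>/dev/null
from h import *
S=np.load('/tmp/S.npy');V,U=np.mgrid[:420,:560]
def fit(m,ax):  # fit S[ax] as linear in the other horizontal axis, robust
    q=S[m];o=1-ax
    for _ in range(4):
        k=np.polyfit(q[:,o],q[:,ax],1);e=q[:,ax]-np.polyval(k,q[:,o]);q=q[abs(e)<max(1.0,2*e.std())]
    return len(q),np.degrees(np.arctan(k[0])).round(2),q[:,o].mean().round(1),np.polyval(k,q[:,o].mean()).round(2),q[:,o].min().round(1),q[:,o].max().round(1)
X,Y,Z=S[...,0],S[...,1],S[...,2]
b=lambda v0,v1,u0,u1:(V>=v0)&(V<v1)&(U>=u0)&(U<u1)
print('plate front face (x vs y)',fit(b(40,170,135,165)&(Z>36)&(Z<60),0))
print('plate top', fit(b(40,170,135,165)&(Z>63.5)&(Z<67),0))
print('stop face',fit(b(60,140,370,400)&(Z>10)&(Z<45),0))
t=b(60,135,265,378)&(Z>17)&(Z<23)
hi=[];lo=[]
for u in range(265,376):
    y=Y[:,u][t[:,u]]; x=X[:,u][t[:,u]]; hi.append((x.mean(),y.max()));lo.append((x.mean(),y.min()))
hi=np.array(hi);lo=np.array(lo)
for e in(hi,lo): 
    k=np.polyfit(e[:,0],e[:,1],1);print('rail edge slope deg',np.degrees(k[0]),'y at 610',np.polyval(k,610))
t=b(60,140,155,252)&(Z>27)&(Z<33);hi=[];lo=[]
for u in list(range(162,176))+list(range(196,232)):
    y=Y[:,u][t[:,u]]; x=X[:,u][t[:,u]]
    if len(y)>30: hi.append((x.mean(),y.max()));lo.append((x.mean(),y.min()))
hi=np.array(hi);lo=np.array(lo)
for e in(hi,lo): 
    k=np.polyfit(e[:,0],e[:,1],1);print('bed edge',np.degrees(k[0]),'y at 498',np.polyval(k,498))
m=b(60,140,155,256)&(Z>27)&(Z<33);print('bed x max',np.percentile(X[m],[98,99.5]))
for nm,uu in(('rear wall inner',(180,196)),('front',(228,245))):
    m=b(85,112,*uu)&(Z>36)&(Z<50);print(nm,m.sum(),np.median(X[m]))
# block
m=b(235,290,245,305)&(Z>27)&(Z<34);q=S[m][:,:2].astype(np.float32);print('block',[np.round(x,1) for x in cv2.minAreaRect(q)],Z[m].mean())
# post/strap
m=b(0,65,320,410)&(Z>70);q=S[m];print('strap',q.min(0),q.max(0),np.median(q,0))
for z in range(75,160,10):
    k=abs(q[:,2]-z)<5
    if k.any(): print(z,k.sum(),q[k].min(0).round(1),q[k].max(0).round(1))
E
```

```text
plate front face (x vs y) (925, np.float64(-0.88), np.float64(201.6), np.float64(428.15), np.float64(137.1), np.float64(266.1))
plate top (625, np.float64(-0.97), np.float64(201.7), np.float64(425.64), np.float64(137.3), np.float64(266.1))
stop face (754, np.float64(-1.03), np.float64(205.1), np.float64(681.84), np.float64(175.3), np.float64(235.6))
rail edge slope deg 1.1875804164563244 y at 610 225.5660905667153
rail edge slope deg 0.669137905749858 y at 610 182.96419733014807
bed edge 0.8966970417553076 y at 498 230.9223696160077
bed edge 0.9798430366698885 y at 498 174.3043886761489
bed x max [533.69908561 534.78072494]
rear wall inner 92 467.03289216697067
front 0 nan
block [array([561. ,   5.1]), array([54.1, 35.2]), np.float64(0.9)] 29.801664847940888
strap [627.30836961 258.26329311  70.05908528] [663.72752579 274.22242055 156.7864535 ] [641.64344428 264.44600579 118.69862648]
75 264 [627.3 258.3  70.1] [663.7 274.2  79.2]
85 59 [637.2 262.5  80.2] [652.8 270.3  89.9]
95 63 [637.3 262.7  90.1] [653.7 270.   99.8]
105 69 [636.8 262.6 100.2] [652.5 271.3 109.8]
115 82 [637.2 262.9 110.6] [653.4 271.  120. ]
125 77 [637.2 263.1 120.2] [653.6 270.7 129.8]
135 92 [636.8 263.5 130. ] [653.2 272.  139.9]
145 107 [637.1 263.5 140. ] [653.6 271.4 149.9]
155 234 [637.3 263.8 150.1] [653.6 272.2 156.8]
```

Request:
carry_out(commands=[[-0.8, 30, 30, 0, 0, -7, 1], [-0.8, 60, 60, 0, 0, -14, 1], [-0.8, 90, 80, 0, 0, -21, 1], [-0.8, 108.8, 100, 0, 0, -28, 1], [-0.8, 108.8, 110, 0, 0, -35, 1], [-0.8, 108.8, 120, 0, 0, -42, 1], [-0.8, 108.8, 120, 0, 0, -49, 1], [-0.8, 108.8, 120, 0, 0, -56, 1], [-0.8, 108.8, 120, 0, 0, -63, 1], [-0.8, 108.8, 120, 0, 0, -70, 1], [-0.8, 108.8, 120, 0, 0, -77, 1], [-0.8, 108.8, 120, 0, 0, -84, 1], [-0.8, 108.8, 120, 0, 0, -90.9, 1], [-0.8, 108.8, 120, 0, 0, -90.9, 1], [-0.8, 108.8, 120, 0, 0, -90.9, 1], [-0.8, 108.8, 120, 0, 0, -90.9, 1]])

```text
clock: 7.05
eef_pos: [0.5576, -0.0503, 0.1266]
orientation: [-0.001, 0.737, 0.676, -0.001]
force: [-0.7, -0.8, 0.5]
width: 0.0876
```

```bash
python3 - <<'E' 2>/dev/null
from h import *
s=sensors.sense();w=cap('wrist');P=wcloud(w,s);np.savez('/tmp/ws',**s)
print(s['eef_pos'].round(4),s['orientation'].round(4),s['joints'].round(2))
q=P[(P[...,2]>.027)&(P[...,2]<.034)&(abs(P[...,0]-.56)<.045)&(abs(P[...,1]+.049)<.04)]
print(len(q),[np.round(x,1) for x in cv2.minAreaRect((q[:,:2]*1000).astype(np.float32))])
E
```

```text
[ 0.5576 -0.0503  0.1266] [-6.000e-04  7.366e-01  6.763e-01 -8.000e-04] [ 0.17  0.45 -0.25  1.92  0.15  0.79  1.33]
2092 [array([559.2, -49.3]), array([34.2, 54.8]), np.float64(84.4)]
```

Request:
carry_out(commands=[[1.1, 1.5, 35, 0, 0, 0.5, 1], [1.1, 1.5, 65, 0, 0, 0.5, 1], [1.1, 1.5, 85, 0, 0, 0.5, 1], [1.1, 1.5, 92, 0, 0, 0.5, 1], [1.1, 1.5, 96, 0, 0, 0.5, 1], [1.1, 1.5, 96, 0, 0, 0.5, 1], [1.1, 1.5, 96, 0, 0, 0.5, 1], [1.1, 1.5, 96, 0, 0, 0.5, 0.3], [1.1, 1.5, 96, 0, 0, 0.5, 0], [1.1, 1.5, 96, 0, 0, 0.5, -0.3], [1.1, 1.5, 96, 0, 0, 0.5, -0.6], [1.1, 1.5, 96, 0, 0, 0.5, -0.6], [1.1, 1.5, 96, 0, 0, 0.5, -0.6], [1.1, 1.5, 96, 0, 0, 0.5, -0.6], [1.1, 1.5, 96, 0, 0, 0.5, -0.6], [1.1, 1.5, 96, 0, 0, 0.5, -0.6]], grip_force=25)

```text
clock: 8.43
eef_pos: [0.5601, -0.0482, 0.0316]
orientation: [-0.0, 0.738, 0.675, 0.0]
force: [0.2, -0.6, -0.3]
width: 0.0339
```

Request:
carry_out(commands=[[0, 0, -15, 0, 0, 0, -0.6], [0, 0, -45, 0, 0, 0, -0.6], [0, 0, -80, 0, 0, 0, -0.6], [30, -10, -100, 0, 0, 0, -0.6], [65, -20, -100, 0, 0, -0.6, -0.6], [100, -32, -100, 0, 0, -0.6, -0.6], [135, -44, -100, 0, 0, -0.6, -0.6], [170, -55, -100, 0, 0, -0.6, -0.6], [198, -64, -100, 0, 0, -0.6, -0.6], [198, -64, -100, 0, 0, -0.6, -0.6], [198, -64, -100, 0, 0, -0.6, -0.6], [198, -64, -100, 0, 0, -0.6, -0.6], [198, -64, -100, 0, 0, -0.6, -0.6]])

```text
clock: 9.52
eef_pos: [0.5142, 0.1529, 0.1313]
orientation: [0.0, 0.735, 0.678, -0.001]
force: [0.3, 0.2, -0.8]
width: 0.0336
```

```bash
python3 - <<'E' 2>/dev/null
from h import *
ss=[];
s=sensors.sense();w=cap('wrist');P=wcloud(w,s);np.savez('/tmp/ws',**s)
print(s['eef_pos'].round(4),s['orientation'].round(4),s['width'],s['force'].round(1))
th=np.radians(-4.5);X=np.array([np.cos(th),np.sin(th)]);Y=np.array([-X[1],X[0]])
n=np.array([.5142,.1543])
S=np.stack([(P[...,:2]-n)@X*1000,(P[...,:2]-n)@Y*1000,P[...,2]*1000],-1);np.save('/tmp/S.npy',S)
t=(s['eef_pos'][:2]-n);print('tcp in nest frame',t@X*1000,t@Y*1000)
q=S[(S[...,2]>115)&(S[...,2]<140)&(abs(S[...,0])<40)&(abs(S[...,1])<14)]
print('block top',len(q),np.percentile(q,[1,50,99],axis=0).round(1))
a=cap('scene');b=cap('side');f=w['frame']
C=np.zeros((600,800,3),np.uint8);C[:300,:400]=cv2.resize(f,(400,300))
C[:300,400:]=cv2.resize(a['frame'][160:250,240:360],(400,300),interpolation=cv2.INTER_CUBIC)
C[300:,:400]=cv2.resize(b['frame'][180:270,200:320],(400,300),interpolation=cv2.INTER_CUBIC)
save('v4.png',C)
E
```

```text
[0.5142 0.1529 0.1313] [ 2.000e-04  7.351e-01  6.780e-01 -5.000e-04] 0.03357956265645979 [ 0.3  0.2 -0.8]
tcp in nest frame 0.06618434152245203 -1.380288528704637
block top 5775 [[-28.1 -13.8 116.5]
 [ -6.8   0.3 129.2]
 [ 25.   13.9 131.2]]
```

View pics/v4.png

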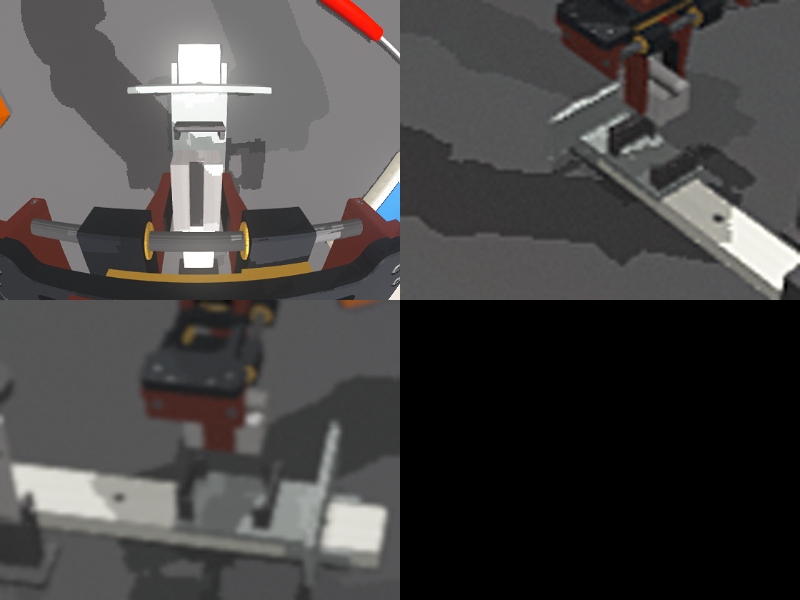

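The block is held level by its long sides above the nest. In the wrist panel (top left) the plate is at (200,90), the rear nest wall at (200,127) and the block top at (195,195). I'll check the relative alignment in this one cloud.

```bash
python3 - <<'E' 2>/dev/null
from h import *
S=np.load('/tmp/S.npy');X,Y,Z=S[...,0],S[...,1],S[...,2]
V,U=np.mgrid[:420,:560]
def pc(n,m): print(n,m.sum(),'x',np.percentile(X[m],[1,50,99]).round(1),'y',np.percentile(Y[m],[1,50,99]).round(1),'z',np.median(Z[m]).round(1))
pc('top lands',(abs(Z-129.5)<3)&(abs(X)<45)&(abs(Y)<25)&(U>235)&(U<318)&(V>225)&(V<320))
pc('rear end face',(Z>104)&(Z<124)&(abs(X+27)<6)&(abs(Y)<15)&(U>235)&(U<318))
pc('wall inner/top',(Z>36)&(Z<62)&(abs(X+33)<8)&(abs(Y)<35))
pc('wall top',(Z>57)&(Z<62)&(abs(X+33)<8)&(abs(Y)<35))
pc('bed behind wall',(Z>27)&(Z<33)&(X<-42)&(X>-64)&(abs(Y)<40))
pc('plate top',(Z>63)&(Z<67)&(X<-60)&(X>-85)&(abs(Y)<80))
pc('plate face',(Z>38)&(Z<60)&(X<-60)&(X>-85)&(abs(Y)<80))
pc('rail',(Z>17)&(Z<23)&(X<-80)&(X>-160)&(abs(Y)<35))
m=(Z>38)&(Z<60)&(X<-60)&(X>-85)&(abs(Y)<80);print(np.degrees(np.polyfit(Y[m],X[m],1)[0]))
m=(Z>57)&(Z<62)&(abs(X+33)<8)&(abs(Y)<35);print(np.degrees(np.polyfit(Y[m],X[m],1)[0]))
m=(Z>104)&(Z<124)&(abs(X+27)<6)&(abs(Y)<12)&(U>235)&(U<318);print('blk end tilt',np.degrees(np.polyfit(Y[m],X[m],1)[0]))
E
```

```text
top lands 4590 x [-27.9  -6.   23. ] y [-19.9   2.1  14.5] z 129.8
rear end face 871 x [-28.4 -27.8 -21.5] y [-14.8  -1.2  13.7] z 115.9
wall inner/top 1106 x [-36.4 -35.4 -25.5] y [-24.6  -0.1  23.9] z 53.5
wall top 428 x [-36.3 -34.7 -32.2] y [-24.6  -0.1  23.8] z 59.2
bed behind wall 2283 x [-63.9 -53.  -42.3] y [-28.3   0.2  28.3] z 30.0
plate top 1849 x [-75.  -72.1 -69.1] y [-63.5  -0.8  63. ] z 64.9
plate face 205 x [-75.4 -75.1 -74.8] y [-63.1  -9.4  62.1] z 48.0
rail 3138 x [-116.9  -96.5  -80.2] y [-27.6  -0.3  27.7] z 20.0
0.05378600346219055
0.18323333314671525
blk end tilt -1.0447978261318505
```

Request:
carry_out(commands=[[0.8, 0.9, 10, 0, 0, 0, -0.6], [0.8, 0.9, 25, 0, 0, 0, -0.6], [0.8, 0.9, 35, 0, 0, 0, -0.6], [0.8, 0.9, 40, 0, 0, 0, -0.6], [0.8, 0.9, 45, 0, 0, 0, -0.6], [0.8, 0.9, 50, 0, 0, 0, -0.6], [0.8, 0.9, 55, 0, 0, 0, -0.6], [0.8, 0.9, 55, 0, 0, 0, -0.6]])

```text
clock: 10.33
eef_pos: [0.5146, 0.1553, 0.0759]
orientation: [-0.0, 0.734, 0.679, -0.0]
force: [-1.1, -0.2, -2.5]
width: 0.0338
```

Request:
carry_out(commands=[[0, 0, 4, 0, 0, 0, -0.6], [0, 0, 8, 0, 0, 0, -0.6], [0, 0, 12, 0, 0, 0, -0.6], [0, 0, 14, 0, 0, 0, -0.6], [0, 0, 14, 0, 0, 0, -0.6]])

```text
clock: 10.75
eef_pos: [0.5146, 0.1553, 0.0621]
orientation: [-0.0, 0.734, 0.679, -0.0]
force: [-0.4, 0.1, -1.1]
width: 0.0339
```

Request:
carry_out(commands=[[0, 0, 0.7, 0, 0, 0, -0.6], [0, 0, 1.2, 0, 0, 0, -0.6], [0, 0, 1.2, 0, 0, 0, -0.6]])

```text
clock: 11.0
eef_pos: [0.5151, 0.1555, 0.0617]
orientation: [0.0, 0.734, 0.679, 0.0]
force: [-0.7, -0.8, -0.7]
width: 0.0337
```

Request:
carry_out(commands=[[0, 0, 0.5, 0, 0, 0, -0.6], [0, 0, 1, 0, 0, 0, -0.6], [0, 0, 1, 0, 0, 0, -0.6]])

```text
clock: 11.25
eef_pos: [0.5151, 0.1555, 0.0616]
orientation: [0.0, 0.734, 0.679, 0.0]
force: [-3.4, -2.1, 10.8]
width: 0.0342
```

Request:
carry_out(commands=[[0, 0, -0.5, 0, 0, 0, 0.2], [0, 0, -0.5, 0, 0, 0, 0.4], [0, 0, -0.5, 0, 0, 0, 0.4], [0, 0, -0.5, 0, 0, 0, 0.4], [0, 0, -10, 0, 0, 0, 0.4], [0, 0, -30, 0, 0, 0, 0.4], [0, 0, -60, 0, 0, 0, 0.4], [0, -30, -75, 0, 0, 0, 0.2], [-1, -60, -75, 0, 0, 0, -0.5], [-1, -85, -75, 0, 0, 0, -1], [-1, -104, -75, 0, 0, 0, -1], [-1, -104, -75, 0, 0, 0, -1], [-1, -104, -75, 0, 0, 0, -1], [-1, -104, -75, 0, 0, 0, -1]])

```text
clock: 12.42
eef_pos: [0.4124, 0.1627, 0.136]
orientation: [0.0, 0.734, 0.679, 0.001]
force: [-0.0, -0.2, 0.2]
width: 0.0183
```

```bash
python3 - <<'E' 2>/dev/null
from h import *
s=sensors.sense();a=cap('scene');b=cap('side')
th=np.radians(-4.5);X=np.array([np.cos(th),np.sin(th)]);Y=np.array([-X[1],X[0]]);n=np.array([.5142,.1543])
t=s['eef_pos'][:2]-n;print(s['eef_pos'],s['width'],'tcp',t@X*1000,t@Y*1000)
for nm,c in(('scene',a),('side',b)):
    P=cloud(c);S=np.stack([(P[...,:2]-n)@X*1000,(P[...,:2]-n)@Y*1000,P[...,2]*1000],-1)
    m=(abs(S[...,0])<25)&(abs(S[...,1])<17)&(S[...,2]>40)&(S[...,2]<90);print(nm,m.sum(),np.percentile(S[m],[2,50,75,98],axis=0).round(1).tolist())
C=np.zeros((300,800,3),np.uint8)
C[:,:400]=cv2.resize(a['frame'][160:250,240:360],(400,300),interpolation=cv2.INTER_CUBIC)
C[:,400:]=cv2.resize(b['frame'][180:270,200:320],(400,300),interpolation=cv2.INTER_CUBIC)
save('v5.png',C)
E
```

```text
[0.41239403 0.16274395 0.13604803] 0.018308197960779187 tcp -102.15464527607458 0.4303185874525238
scene 146 [[-23.5, -16.7, 42.3], [-1.8, -2.3, 57.9], [11.4, 6.3, 59.8], [23.3, 15.4, 61.9]]
side 206 [[-24.1, -15.5, 42.0], [0.3, -2.3, 58.4], [13.0, 11.4, 59.8], [24.1, 16.8, 62.1]]
```

View pics/v5.png

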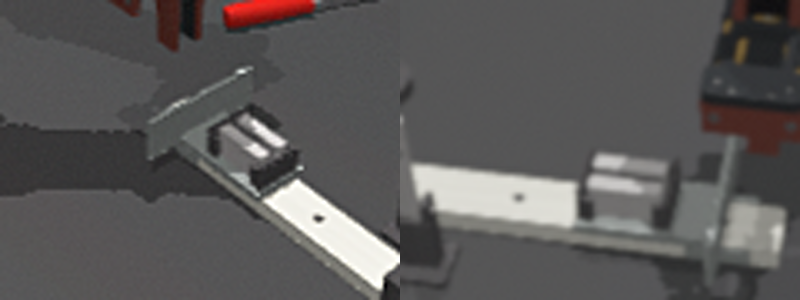

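The grooved block sits fully in the nest: its top reads about 60 mm in both views, and it is level with the end walls at (255,140) left and (630,180) right. Next I'll lower the shut fingers behind the plate and approach.

Request:
carry_out(commands=[[0, 0, 35, 0, 0, 0, -1], [0, 0, 65, 0, 0, 0, -1], [-0.5, 0, 79, 0, 0, 0, -1], [-0.5, 0, 79, 0, 0, 0, -1], [-0.5, 4, 79, 0, 0, 0, -1], [-0.5, 8, 79, 0, 0, 0, -1], [-0.5, 11, 79, 0, 0, 0, -1], [-0.5, 14, 79, 0, 0, 0, -1], [-0.5, 17, 79, 0, 0, 0, -1], [-0.5, 20, 79, 0, 0, 0, -1], [-0.5, 20, 79, 0, 0, 0, -1]])

```text
clock: 13.43
eef_pos: [0.4304, 0.1604, 0.0567]
orientation: [-0.0, 0.734, 0.679, -0.001]
force: [-3.2, 0.4, 3.1]
width: 0.0004
```

Request:
carry_out(commands=[[0, 3, 0, 0, 0, 0, -1], [0, 8, 0, 0, 0, 0, -1], [0, 15, 0, 0, 0, 0, -1], [0, 22, 0, 0, 0, 0, -1], [0, 29, 0, 0, 0, 0, -1], [0, 36, 0, 0, 0, 0, -1], [0, 43, 0, 0, 0, 0, -1], [0, 50, 0, 0, 0, 0, -1], [0, 57, 0, 0, 0, 0, -1], [0, 64, 0, 0, 0, 0, -1], [0, 70, 0, 0, 0, 0, -1], [0, 70, 0, 0, 0, 0, -1]])

```text
clock: 14.43
eef_pos: [0.5011, 0.1548, 0.0565]
orientation: [-0.0, 0.734, 0.679, -0.0]
force: [-0.6, -0.9, 0.1]
width: -0.0001
```

Request:
carry_out(commands=[[0, 3, 0, 0, 0, 0, -1], [0, 9, 0, 0, 0, 0, -1], [0, 16, 0, 0, 0, 0, -1], [0, 23, 0, 0, 0, 0, -1], [0, 30, 0, 0, 0, 0, -1], [0, 37, 0, 0, 0, 0, -1], [0, 44, 0, 0, 0, 0, -1], [0, 51, 0, 0, 0, 0, -1], [0, 57, 0, 0, 0, 0, -1], [0, 63, 0, 0, 0, 0, -1], [0, 67, 0, 0, 0, 0, -1], [0, 70, 0, 0, 0, 0, -1], [0, 70, 0, 0, 0, 0, -1]])

```text
clock: 15.52
eef_pos: [0.5709, 0.1494, 0.0563]
orientation: [0.0, 0.734, 0.679, 0.0]
force: [-2.8, -0.1, -0.7]
width: 0.0007
```

Request:
carry_out(commands=[[0, 1, 0, 0, 0, 0, -1], [0, 2, 0, 0, 0, 0, -1], [0, 3, 0, 0, 0, 0, -1], [0, 4, 0, 0, 0, 0, -1], [0, 4, 0, 0, 0, 0, -1]])

```text
clock: 15.93
eef_pos: [0.5745, 0.1491, 0.0564]
orientation: [-0.0, 0.734, 0.679, -0.0]
force: [-4.4, 0.6, -0.5]
width: 0.0005
```

Request:
carry_out(commands=[[0, 0.7, 0, 0, 0, 0, -1], [0, 1.4, 0, 0, 0, 0, -1], [0, 1.4, 0, 0, 0, 0, -1]])

```text
clock: 16.18
eef_pos: [0.5762, 0.149, 0.0563]
orientation: [0.0, 0.734, 0.679, 0.0]
force: [-3.0, 0.7, -0.7]
width: 0.0004
```

Request:
carry_out(commands=[[0, 0.7, 0, 0, 0, 0, -1], [0, 1.4, 0, 0, 0, 0, -1], [0, 1.4, 0, 0, 0, 0, -1]])

```text
clock: 16.43
eef_pos: [0.5777, 0.1489, 0.0564]
orientation: [0.0, 0.734, 0.679, 0.0]
force: [-2.0, 0.7, -2.1]
width: 0.0007
```

Request:
carry_out(commands=[[0, 0.7, 0, 0, 0, 0, -1], [0, 1.4, 0, 0, 0, 0, -1], [0, 1.4, 0, 0, 0, 0, -1]])

```text
clock: 16.68
eef_pos: [0.5777, 0.1488, 0.0564]
orientation: [-0.001, 0.734, 0.679, -0.001]
force: [-6.4, -0.8, 1.8]
width: 0.0006
```

Request:
carry_out(commands=[[0, 0.7, 0, 0, 0, 0, -1], [0, 1.2, 0, 0, 0, 0, -1], [0, 1.2, 0, 0, 0, 0, -1]])

```text
clock: 16.93
eef_pos: [0.5778, 0.1489, 0.0564]
orientation: [-0.001, 0.734, 0.679, -0.002]
force: [-11.3, -0.5, 6.4]
width: 0.0004
```

Request:
carry_out(commands=[[0, -5, 0, 0, 0, 0, -1], [0, -20, 0, 0, 0, 0, -1], [0, -30, 0, 0, 0, 0, -1], [0, -30, -40, 0, 0, 0, -1], [0, -30, -80, 0, 0, 0, -1], [0, -30, -120, 0, 0, 0, -1], [0, -30, -155, 0, 0, 0, -1], [0, -30, -155, 0, 0, 0, -1], [0, -30, -155, 0, 0, 0, -1]])

```text
clock: 17.68
eef_pos: [0.5521, 0.1516, 0.2144]
orientation: [0.002, 0.734, 0.679, 0.003]
force: [-0.7, -0.5, -0.8]
width: 0.0007
```

```bash
python3 - <<'E' 2>/dev/null
from h import *
s=sensors.sense();b=cap('side');a=cap('scene')
th=np.radians(-4.5);X=np.array([np.cos(th),np.sin(th)]);Y=np.array([-X[1],X[0]]);n=np.array([.5142,.1543])
t=s['eef_pos'][:2]-n;print(s['eef_pos'].round(4),'tcp',t@X*1000,t@Y*1000,s['joints'].round(2))
for nm,c in(('scene',a),('side',b)):
    P=cloud(c);S=np.stack([(P[...,:2]-n)@X*1000,(P[...,:2]-n)@Y*1000,P[...,2]*1000],-1)
    x,y,z=[S[...,i] for i in range(3)]
    def pc(k,m): print(nm,k,m.sum(),np.percentile(S[m],[2,50,98],axis=0).round(1).tolist())
    pc('block top',(abs(x-147)<27)&(abs(y)<17)&(z>55)&(z<64))
    pc('stop top',(x>175)&(x<215)&(abs(y)<35)&(z>47)&(z<53))
    pc('strap',(abs(x-147)<25)&(abs(y-62)<25)&(z>95)&(z<160))
    pc('plate top',(abs(x-74)<20)&(abs(y)<80)&(z>61)&(z<68))
C=np.zeros((300,800,3),np.uint8)
C[:,:400]=cv2.resize(a['frame'][160:265,260:400],(400,300),interpolation=cv2.INTER_CUBIC)
C[:,400:]=cv2.resize(b['frame'][180:270,170:290],(400,300),interpolation=cv2.INTER_CUBIC)
save('v6.png',C)
E
```

```text
[0.5521 0.1516 0.2144] tcp 38.01721550781976 0.2666647688390011 [-0.11  0.36 -0.34  1.83  0.14  0.97  0.99]
scene block top 126 [[123.7, -15.8, 55.1], [148.6, 3.2, 58.9], [172.5, 15.5, 62.5]]
scene stop top 152 [[175.8, -30.4, 47.1], [195.8, -3.4, 49.3], [209.5, 26.2, 52.5]]
scene strap 111 [[141.7, 56.9, 95.8], [151.8, 60.2, 126.2], [158.4, 66.2, 154.4]]
scene plate top 81 [[74.5, -65.2, 61.4], [78.4, -6.8, 63.8], [82.1, 60.9, 67.0]]
side block top 152 [[123.5, -16.0, 55.3], [146.9, -2.9, 58.7], [172.3, 16.5, 61.6]]
side stop top 101 [[182.0, -21.7, 47.3], [201.5, 11.7, 49.1], [209.5, 31.8, 51.9]]
side strap 150 [[142.4, 61.2, 96.5], [148.7, 67.7, 129.5], [158.1, 71.0, 154.7]]
side plate top 102 [[74.7, -60.9, 61.2], [77.8, 7.5, 64.0], [81.4, 65.5, 66.6]]
```

View pics/v6.png

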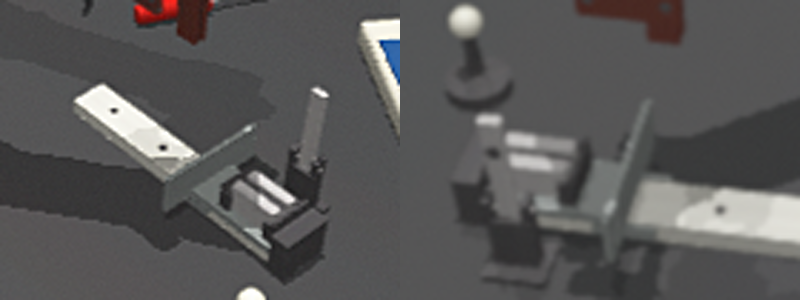

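The carriage is home against the stop, with the block seated in it; the strap still stands at (315,125) left and (490,160) right. Next I'll bring the shut fingers to the outer (+y) side of the strap.

Request:
carry_out(commands=[[20, 25, 0, 0, 0, 0, -1], [40, 50, 0, 0, 0, 0, -1], [60, 75, 0, 0, 0, 0, -1], [80, 100, 0, 0, 0, 0, -1], [95, 112, 0, 0, 0, 0, -1], [95, 112, 0, 0, 0, 0, -1], [95, 112, 20, 0, 0, 0, -1], [95, 112, 45, 0, 0, 0, -1], [95, 112, 60, 0, 0, 0, -1], [95, 112, 60, 0, 0, 0, -1], [95, 112, 60, 0, 0, 0, -1]])

```text
clock: 18.7
eef_pos: [0.6678, 0.2361, 0.1495]
orientation: [-0.001, 0.734, 0.679, -0.002]
force: [0.3, 0.8, -0.3]
width: 0.0005
```

```bash
cat > r.py <<'E'
from h import *
s=sensors.sense();th=np.radians(-4.5);X=np.array([np.cos(th),np.sin(th)]);Y=np.array([-X[1],X[0]]);n=np.array([.5142,.1543])
t=s['eef_pos'][:2]-n;y0=t@Y*1000;z0=s['eef_pos'][2]*1000
print('tcp',t@X*1000,y0,z0,s['force'].round(1))
for d in range(95,-1,-5):
    p=np.radians(d);cy=62-65*np.cos(p)+4*np.sin(p);cz=64.5+65*np.sin(p)+4*np.cos(p)
    print(d,'dx %.1f dz %.1f'%(cy+13.5-y0,z0-(cz+25)))
E
python3 r.py
```

```text
tcp 146.75592391820985 93.62345174342234 149.45297740801593 [ 0.3  0.8 -0.3]
95 dx -8.5 dz -4.5
90 dx -14.1 dz -5.0
85 dx -19.8 dz -5.1
80 dx -25.5 dz -4.8
75 dx -31.1 dz -3.9
70 dx -36.6 dz -2.5
65 dx -42.0 dz -0.6
60 dx -47.2 dz 1.7
55 dx -52.1 dz 4.4
50 dx -56.8 dz 7.6
45 dx -61.3 dz 11.2
40 dx -65.3 dz 15.1
35 dx -69.1 dz 19.4
30 dx -72.4 dz 24.0
25 dx -75.3 dz 28.9
20 dx -77.8 dz 34.0
15 dx -79.9 dz 39.3
10 dx -81.4 dz 44.7
5 dx -82.5 dz 50.3
0 dx -83.1 dz 56.0
```

Request:
carry_out(commands=[[-5, 2.5, -5, 0, 0, 0, -1], [-10, 2.5, -5, 0, 0, 0, -1], [-14, 2.5, -5, 0, 0, 0, -1], [-20, 2.5, -5, 0, 0, 0, -1], [-25.5, 2.5, -5, 0, 0, 0, -1], [-31, 2.5, -4, 0, 0, 0, -1], [-36.5, 2.5, -2.5, 0, 0, 0, -1], [-42, 2.5, -0.5, 0, 0, 0, -1], [-47, 2.5, 1.5, 0, 0, 0, -1], [-52, 2.5, 4.5, 0, 0, 0, -1], [-57, 2.5, 7.5, 0, 0, 0, -1], [-61, 2.5, 11, 0, 0, 0, -1], [-65.5, 2.5, 15, 0, 0, 0, -1], [-65.5, 2.5, 15, 0, 0, 0, -1]])

```text
clock: 19.87
eef_pos: [0.6661, 0.1698, 0.1351]
orientation: [-0.0, 0.735, 0.678, -0.001]
force: [-0.1, -0.1, -0.3]
width: 0.0004
```

```bash
python3 r.py | egrep 'tcp|^[0-4]?[05] '; python3 - <<'E' 2>/dev/null
from h import *
th=np.radians(-4.5);X=np.array([np.cos(th),np.sin(th)]);Y=np.array([-X[1],X[0]]);n=np.array([.5142,.1543])
a=cap('scene');P=cloud(a);S=np.stack([(P[...,:2]-n)@X*1000,(P[...,:2]-n)@Y*1000,P[...,2]*1000],-1)
m=(abs(S[...,0]-150)<9)&(S[...,1]<70)&(S[...,1]>-60)&(S[...,2]>66)&(S[...,2]<170)
q=S[m];o=np.argsort(q[:,1]);print(q[o][::max(1,len(o)//14)].round().tolist())
save('v7.png',cv2.resize(a['frame'][150:265,270:410],(700,575),interpolation=cv2.INTER_CUBIC))
E
```

```text
tcp 150.2607179243341 27.3431480979626 135.11666796637638 [-0.1 -0.1 -0.3]
45 dx 5.0 dz -3.2
40 dx 0.9 dz 0.8
35 dx -2.8 dz 5.1
30 dx -6.1 dz 9.7
25 dx -9.1 dz 14.5
20 dx -11.6 dz 19.6
15 dx -13.6 dz 24.9
10 dx -15.2 dz 30.4
5 dx -16.2 dz 36.0
0 dx -16.8 dz 41.6
[[157.0, -8.0, 123.0], [149.0, -3.0, 126.0], [157.0, 1.0, 122.0], [157.0, 11.0, 109.0], [156.0, 13.0, 168.0], [146.0, 15.0, 135.0], [151.0, 16.0, 142.0], [145.0, 16.0, 130.0], [153.0, 17.0, 143.0], [149.0, 17.0, 125.0], [152.0, 18.0, 126.0], [153.0, 19.0, 115.0], [159.0, 29.0, 132.0], [153.0, 34.0, 96.0], [156.0, 47.0, 74.0], [150.0, 64.0, 67.0]]
```

View pics/v7.png

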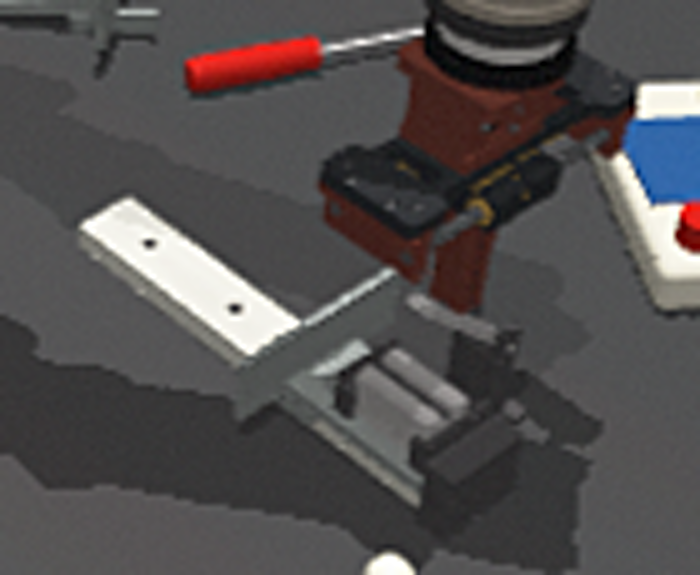

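The strap (tip at (415,300), hinge at (510,345)) is following the fingertip and is now at about 40°. I'll continue down the arc.

Request:
carry_out(commands=[[-3, 0, 5, 0, 0, 0, -1], [-6, 0, 10, 0, 0, 0, -1], [-9, 0, 14.5, 0, 0, 0, -1], [-11.5, 0, 19.5, 0, 0, 0, -1], [-13.5, 0, 25, 0, 0, 0, -1], [-15, 0, 30, 0, 0, 0, -1], [-16, 0, 35, 0, 0, 0, -1], [-16.5, 0, 38, 0, 0, 0, -1], [-17, 0, 40, 0, 0, 0, -1], [-17, 0, 40, 0, 0, 0, -1]])

```text
clock: 20.75
eef_pos: [0.6649, 0.1545, 0.0958]
orientation: [-0.0, 0.734, 0.679, -0.0]
force: [-0.2, -0.1, -1.0]
width: 0.0006
```

Request:
carry_out(commands=[[0, 0, 0.7, 0, 0, 0, -1], [0, 0, 1.4, 0, 0, 0, -1], [0, 0, 1.4, 0, 0, 0, -1]])

```text
clock: 21.0
eef_pos: [0.665, 0.155, 0.095]
orientation: [-0.0, 0.734, 0.679, 0.0]
force: [-0.3, -0.3, 0.2]
width: 0.0003
```

Request:
carry_out(commands=[[0, 0, 0.7, 0, 0, 0, -1], [0, 0, 1.4, 0, 0, 0, -1], [0, 0, 1.4, 0, 0, 0, -1]])

```text
clock: 21.25
eef_pos: [0.6651, 0.1549, 0.0937]
orientation: [-0.0, 0.734, 0.679, 0.0]
force: [-1.4, 1.0, 0.7]
width: 0.0005
```

Request:
carry_out(commands=[[0, 0, 0.5, 0, 0, 0, -1], [0, 0, 1, 0, 0, 0, -1], [0, 0, 1, 0, 0, 0, -1]])

```text
clock: 21.5
eef_pos: [0.6651, 0.1549, 0.0936]
orientation: [-0.0, 0.734, 0.679, 0.0]
force: [-2.3, -0.1, 8.3]
width: 0.0002
```

Request:
carry_out(commands=[[0, 0, 0.7, 0, 0, 0, -1], [0, 0, 0.7, 0, 0, 0, -1], [0, 0, -5, 0, 0, 0, -1], [0, 0, -40, 0, 0, 0, -1], [0, 0, -80, 0, 0, 0, -1], [-30, -30, -110, 0, 0, 0, -1], [-60, -60, -120, 0, 0, 0, -1], [-90, -95, -120, 0, 0, 0, -1], [-90, -120, -120, 0, 0, 0, -1], [-90, -120, -120, 0, 0, 0, -1], [-90, -120, -120, 0, 0, 0, -1]])

```text
clock: 22.42
eef_pos: [0.537, 0.0733, 0.213]
orientation: [0.0, 0.735, 0.679, -0.0]
force: [-0.1, 0.5, -0.1]
width: 0.0002
```

```bash
python3 - <<'E' 2>/dev/null
from h import *
th=np.radians(-4.5);X=np.array([np.cos(th),np.sin(th)]);Y=np.array([-X[1],X[0]]);n=np.array([.5142,.1543])
a=cap('scene');b=cap('side')
for nm,c in(('scene',a),('side',b)):
    P=cloud(c);S=np.stack([(P[...,:2]-n)@X*1000,(P[...,:2]-n)@Y*1000,P[...,2]*1000],-1)
    m=(abs(S[...,0]-150)<6)&(S[...,1]<45)&(S[...,1]>-40)&(S[...,2]>64);q=S[m]
    k=np.polyfit(q[:,1],q[:,2],1);print(nm,len(q),q[:,1].min(),q[:,1].max(),'tilt deg',np.degrees(np.arctan(k[0])),'z at y0',k[1])
    x,y,z=[S[...,i] for i in range(3)]
    m=(abs(x-76)<20)&(abs(y)<80)&(z>62)&(z<68);print('plate rear',np.percentile(x[m],[2,98]))
C=np.zeros((600,800,3),np.uint8)
C[:300,:400]=cv2.resize(a['frame'][160:265,260:400],(400,300),interpolation=cv2.INTER_CUBIC)
C[:300,400:]=cv2.resize(b['frame'][180:270,170:290],(400,300),interpolation=cv2.INTER_CUBIC)
C[300:,:400]=cv2.resize(a['frame'],(400,300));C[300:,400:]=cv2.resize(b['frame'],(400,300))
save('v8.png',C)
E
```

```text
scene 80 -29.483142371741888 42.38096069363057 tilt deg -0.02699761798279339 z at y0 67.37392234816376
plate rear [74.20673749 81.88349628]
side 97 -27.615015263114174 44.75088916776342 tilt deg 0.4940359244328933 z at y0 67.54714737623965
plate rear [74.69817733 81.30536448]
```

View pics/v8.png

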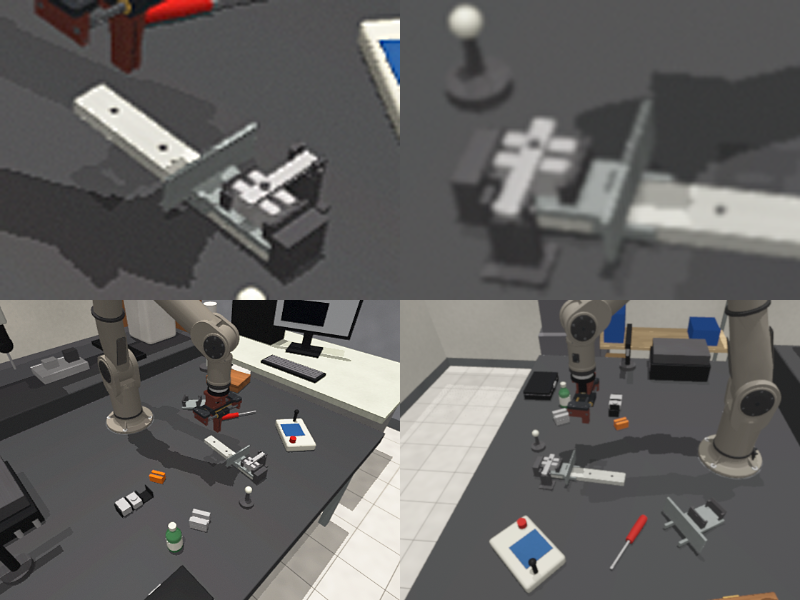

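The strap lies flat across the block ((270,180) left, (525,170) right): its tilt is within 0.5° and its top is at about 67.5 mm. The carriage is home, the other objects stand where they were, and the robot is clear.

```bash
python3 -c "
from rig import manip
print(manip.sign_off())"
```

```text
the job is handed in; nothing more can be done
None
```

The job is done and handed in at about 22.5 s on the robot's clock, out of the 72 s allowed.

**What I did:**
- Took the grooved block from the rack's +y bay by its ends and set it on the bare granite.
- Took it again by its long sides and lowered it into the nest until it touched the floor.
- Pushed the carriage on its centre line until it met the stop; at the end it stayed put while the contact force rose to 11 N.
- Swung the strap down until it met the block at about 8 N, pressed slightly further, and backed the arm clear.

**Last checks:**
- **Block:** its top read about 60 mm above the table after release, so it is fully down.
- **Carriage:** its origin moved to about 149.7 mm from where it started, against 147 mm predicted from the images. That is within my measuring error, and the contact with the stop agrees.
- **Strap:** tilt read 0.0° from one camera and 0.5° from the other. Its top read about 67.5 mm, against 68 mm expected.
- **Other objects:** they look unmoved in the last pictures; I did not measure them one by one.

One disagreement came up on the way. My first estimate of the rail's angle, from the fixed cameras, was -5.5°. Depth readings from the wrist camera put it at -4.5°, and I used that; the second wrist view over the nest agreed.

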